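# Find where the tube carousel rubs and brake it there

### The job

The tube carousel rubs at one place in its turn, hidden inside the housing. Turn it slowly by its upright crank handle (either way round) until you feel the drag clearly rise, do not force it on through the tight place, and leave it standing there; then push the brake slide fully home so that it stays for the repair. Leave the other things on the worktop alone.

Things in the scene. Friction and masses are not known exactly. Their poses are not given: they have to be found in the camera images.
- carousel_centre (a point): Centre of the carousel's top face, on its upright turning axis, 50 mm above the worktop; does not move in an episode. The brake slide lies on this point's -x side; sliding it in the point's +x, towards the axis, applies the brake.
- carousel_base: The fixed round white housing, 200 mm across and 31 mm high, with a tongue on its -x side, out to 163 mm from the axis, that carries the brake. Origin on the axis at the worktop; axes as carousel_centre. On it turns the carousel: a bare metal disc 180 mm across, z 33 to 50 mm, with a grey hub (up to z 58 mm within 24 mm of the axis) and eleven ring cups 2 mm high.
- crank_top (a point): Centre of the top of the crank handle, an upright black cylinder 18 mm in diameter, z 55 to 96 mm, on a 25 mm steel collar (z 50 to 53), 65 mm from the carousel's axis. The sleeve spins freely on its post, so a gripper holding it from above can follow the circle without turning its wrist.
- carousel (a joint): Turning angle, rad, counter-clockwise from above positive, passes a full turn; 0 = crank on the far side from the brake; starts within 1 rad of 0, clear of the rub. Free drag at the crank 0.5 N. At the one rubbing place drag climbs from either side over 17 mm of crank travel to 11-16 N (too much), then 20 or more. Felt only while moving. Stopped at 3 to 8 N it stays when let go.
- brake_tab (a point): Top edge, middle of the outer face of the brake slide's black upright thumb tab, 80 mm above the worktop, 137 mm from the carousel's axis when off. The tab is 32 mm wide, 10 mm thick (it reaches inwards from this point) and stands free of its low side guides from z 42 to 80 mm. Moves with the brake.
- brake (a joint): Travel of the brake slide in m, 0 = off (as at the start), 0.013 = fully home at its stop, moving towards the carousel's axis. Dry friction of about 5 N keeps it where it is left; over the last 4 mm a sprung rubber pad on the rim adds up to about 4 N.
- slide_box: Bystander: small cardboard slide box 57 x 83 x 31 mm, left of the carousel; origin at the underside's centre.
- gauze_pack: Bystander: pack of gauze 60 x 90 x 27 mm, right of the carousel; origin at the underside's centre.
- timer: Bystander: bench timer 32 x 68 x 60 mm, back left; origin at the underside's centre.
- wash_bottle: Bystander: wash bottle 57 mm across and 200 mm high, right; origin at the underside's centre.
- white_bottle: Bystander: small white bottle 23 mm across and 70 mm high, right; origin at the underside's centre.

How it is judged (in metres and radians):
On the way, in this order (a step that is already met when the one before it is completed fails the run):
1. the carousel stands in its rubbing place, brake still off (contact force between wiper_tip and anything else above 1 N and value of joint brake below 0.003 m and velocity of joint carousel between -0.05 and 0.05 rad/s), for 0.3 s.
2. the brake slide is fully home (value of joint brake above 0.011 m), for 0.2 s.
At the end, for the whole second after the job is handed in: The carousel stands still in its rubbing place (the hidden rubbing parts press on each other with more than 1 N), let go, with the brake slide home (travel over 11 of its 13 mm) (contact force between wiper_tip and anything else above 1 N and value of joint brake above 0.011 m and velocity of joint carousel between -0.05 and 0.05 rad/s); the robot touches nothing.
It fails at once if the carousel is forced into its tight place: the rubbing parts press with more than 15 N (11 to 16 N of drag at the crank) (contact force between wiper_tip and anything else above 15 N).
It fails at once if the brake is set while the carousel stands where it turns freely (value of joint brake above 0.006 m and contact force between wiper_tip and anything else below 0.3 N).
It fails at once if a bystander is moved more than 25 mm (distance of any of slide_box, gauze_pack, timer, wash_bottle, white_bottle from where it was at the start of the episode above 0.025 m).
It also fails if it takes over 67 s, if anything falls off the work surface, if the arm or the gripper's body presses on something with over 40 N, if the wrist force passes 120 N, or if a joint passes its speed limit or range.

### The arm

A 6-joint arm with a two-finger parallel gripper is mounted at the origin on a cart in front of the work surface, level with it; the furniture and walls round the work are solid. World frame = base frame: x ahead of the robot, y to its left, z up, the work surface at z = 0. Lengths are in mm, angles in rad, forces in N, time in s.
With the tool pointing down it reaches from about 275 to 775 mm from the base axis. Payload 14.6 kg.
Tool frame: the origin (TCP) lies midway between the tips of the shut fingers; the grasp point (between the pads) lies 19 mm behind it; z points along the fingers, y is the line along which they close (so a half turn about z gives the same grasp; the last joint's range is limited). The gripper opens to 85 mm and grips with 20 to 120 N. Pads are 22 mm wide; open, the fingers measure 114 mm over their backs; the gripper's body (76 mm by 85 mm) begins 54 mm behind the grasp point. The pads swing forward as they close: fully open they stand 13 mm farther back than shut.
Start: joints at [-1.477, 0.263, -0.048, 1.259, 0, 1.415], TCP at [129.27, -508.839, 231.278] pointing down, gripper open.
Joint ranges: [-2.65, 2.65], [-0.89, 1.7], [-1.18, 1.37], [-2.13, 2.11], [-1.35, 1.29], [-3.14, 3.14]. Speed limits (rad/s): [1.89, 1.89, 2.57, 2.79, 3.14, 3.14].

### API

Orientations are given as [roll, pitch, yaw] about the fixed x, y, z axes, in that order (R = Rz(yaw) Ry(pitch) Rx(roll)).
In Python, from rig import readout, read_camera, sign_off gives the robot as it stands.
- The arm moves only by the shell command python3 -m pendant 'ROWS' [FORCE]. ROWS is JSON, a list of rows, each an object with "delta_pos": the shift along the world's x, y, z in mm, a list of three; "twist": the turn, a rotation vector about the world's x, y, z in degrees, a list of three; "gripper": the opening, from 0 (shut) to 1 (fully open). In form: [{"delta_pos": [dx, dy, dz], "twist": [ax, ay, az], "gripper": gripper}, ...]. A call has 1 to 8 rows; each row shifts and turns the commanded pose from where the row before left it; what a row does not reach is not made up. A row lasts 1/8 s, in which the tool goes at most 62.5 mm and 10.7 degrees, less where a joint would pass 70% of its speed; a pose out of reach is approached as far as the arm can. A call is refused whole if a number of a shift passes 62.5 or a number of a turn 10.7, either way. A call with a gripper value outside its range is refused whole. The fingers move at their own pace and stop on an object; FORCE is the grip in N (left out, the last holds). Time passes only in rows, so rows that do not move let the fingers close. It gives the time, the measured TCP pose, the force, the opening and the grip force at its end, in the units of the state.
- readout.get_obs(): the state, without advancing time (a new reading comes with each control period).
- read_camera(name): name is "side" or "top"; returns a dict with "image" (420x560x3 uint8, red, green, blue), "camera_matrix" (3x3 intrinsics, pixels), "k1" (the pictures are not rectified: a ray, as slopes to the right and down, at radius r is drawn at 1 + k1 r^2 times it, then the intrinsics apply), "extrinsics" (4x4, takes a point from world to camera coordinates). Camera axes: x right, y up, looking along -z (the intrinsics and any distortion apply to the point x, -y, -z); pixel columns grow to the right and rows downward; lengths in mm; the calibration is good to about 2 mm. A picture is of the moment at which its call begins. There is no depth.
- sign_off(): hands the job in; it is judged then, once.
The state is a dict: "time_s": time; "joint_pos": joint angles; "qd": joint speeds; "effort": joint torques, N m; "ee_pos": TCP position; "orientation": TCP orientation; "ft_force": force on the tool from outside, world axes, zero at the start; "wrist_torque": the same for the moment, N m; "gripper_width": opening from 0.0 (shut) to 1.0 (fully open); "gripper_force": force on a finger pad.
Only numpy, scipy, OpenCV 4.12 (cv2) and the standard library are available. Lean on these libraries where they do the work, as an engineer would, in place of code of your own. Each camera call takes 0.05 s, during which the arm holds its last target. There are 200 camera calls.

## Working session

There is one attempt and no reset: what is moved stays moved. The work goes in short steps, Python scripts to look and compute and a shell command to move; the robot and the scene stay as the last step left them, time stands still between calls to the robot, and variables do not carry over. Pictures are saved under pics/ and viewed, at most 10 in all, crops included, and the job is handed in when it is done.

```bash
mkdir -p pics
cat > h.py <<'E'
import numpy as np,cv2
from rig import readout,read_camera,sign_off
def snap(n,f):
    c=read_camera(n);cv2.imwrite('pics/'+f,c['image'][:,:,::-1]);
    np.savez('pics/'+n+'.npz',K=c['camera_matrix'],k1=c['k1'],E=c['extrinsics'],im=c['image'])
def ray(n,u,v):
    c=np.load('pics/'+n+'.npz');K=c['K'];E=c['E']
    d=cv2.undistortPoints(np.array([[[u,v]]],float),K,np.array([float(c['k1']),0,0,0]))[0,0]
    R=E[:3,:3];return -R.T@E[:3,3],R.T@np.array([d[0],-d[1],-1])
def at(n,u,v,z):
    o,d=ray(n,u,v);return o+d*(z-o[2])/d[2]
def proj(n,P):
    c=np.load('pics/'+n+'.npz');p=c['E'][:3,:3]@np.array(P,float)+c['E'][:3,3]
    q=np.array([[p[0],-p[1],-p[2]]]);return cv2.projectPoints(q,np.zeros(3),np.zeros(3),c['K'],np.array([float(c['k1']),0,0,0]))[0].ravel()
E
python3 -c "
from h import *
snap('top','t0.png');snap('side','s0.png')
for n in('top','side'):
  c=np.load('pics/'+n+'.npz');print(n,c['K'].tolist(),c['k1'],ray(n,280,210))
print(readout.get_obs())"
```

```text
top [[533.2213223222352, 0.0, 280.9572741519865], [0.0, 533.2213223222352, 208.6482548367597], [0.0, 0.0, 1.0]] -0.10929419908771419 (array([ 338.64004713,  -10.26447282, 1573.66413544]), array([ 0.1409933 ,  0.0021706 , -0.99001304]))
side [[379.38252535338364, 0.0, 278.0783319696621], [0.0, 379.38252535338364, 209.7173171594464], [0.0, 0.0, 1.0]] -0.035778319782024934 (array([ 305.25715908, -652.38299217,  589.11070867]), array([ 0.32076943,  0.72776558, -0.6062099 ]))
{'time_s': 0.1, 'joint_pos': array([-1.47731636e+00,  2.63502234e-01, -4.88548367e-02,  1.25939626e+00,
        1.67604344e-05,  1.41549978e+00]), 'qd': array([-0.00035167, -0.00124874,  0.00214507, -0.00043941,  0.00035718,
       -0.00096476]), 'effort': array([ 4.07773870e-03, -6.38578463e+01,  3.85063827e+01,  1.01347949e-02,
       -1.00021282e-04, -4.43937537e-06]), 'ee_pos': array([ 129.2438537 , -508.60088462,  230.86595065]), 'orientation': array([-3.14064975e+00, -1.64582151e-04,  2.48776428e-01]), 'ft_force': array([ 0.06908848,  0.35298643, -0.35777666]), 'wrist_torque': array([-0.00659542, -0.0128363 ,  0.01283059]), 'gripper_force': 0.0, 'gripper_width': 1.0003525202527108}
```

View pics/t0.png

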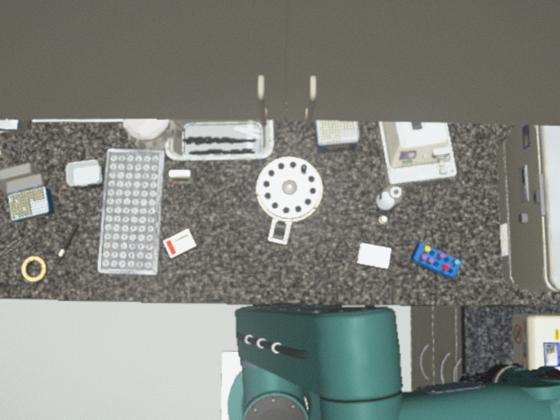

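View pics/s0.png

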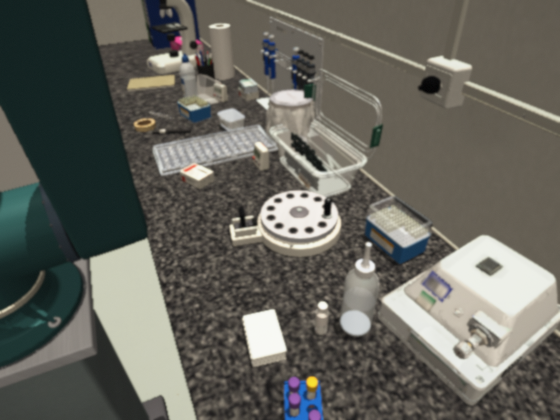

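The carousel is around top (290,188), with the brake at about (280,232). In the side view it's at (300,213), with the crank at about (328,207). I'll enlarge both.

```bash
python3 -c "
from h import *
t=np.load('pics/top.npz')['im'][145:255,240:340,::-1];s=np.load('pics/side.npz')['im'][180:260,220:350,::-1]
t=cv2.resize(t,None,fx=5,fy=5,interpolation=2);s=cv2.resize(s,None,fx=6,fy=6,interpolation=2)
cv2.imwrite('pics/t1.png',t);cv2.imwrite('pics/s1.png',s)"
```

```text
(no output)
```

View pics/t1.png

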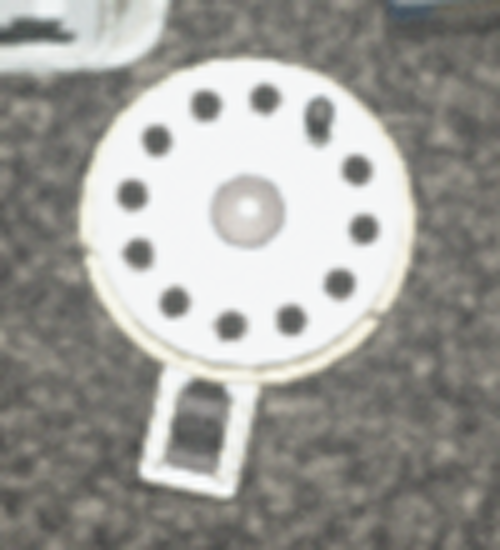

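View pics/s1.png

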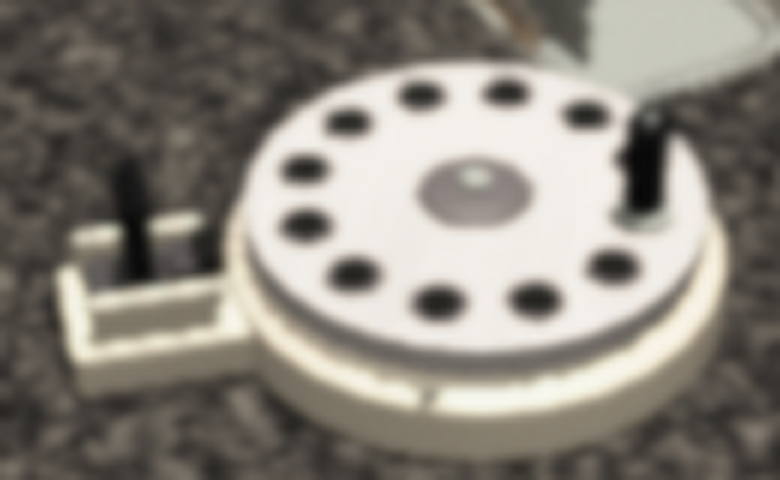

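```bash
python3 -c "
from h import *
T=lambda a,b:('top',(a+.5)/5-.5+240,(b+.5)/5-.5+145)
S=lambda a,b:('side',(a+.5)/6-.5+220,(b+.5)/6-.5+180)
def tri(A,B):
  M=[];b=[]
  for r in(A,B):
    o,d=ray(*r);d/=np.linalg.norm(d);P=np.eye(3)-np.outer(d,d);M.append(P);b.append(P@o)
  return np.linalg.solve(sum(M),sum(b))
print('hub',tri(T(248,211),S(476,190)),at(*T(248,211),58),at(*S(476,185),56))
print('crank',tri(T(320,106),S(652,118)),at(*T(320,106),96),at(*S(652,118),96))
print('collar',at(*T(318,133),53),at(*S(642,214),53))
# disc centre from ellipse extents at z=50
print('disc L,R',at(*T(92,210),50),at(*T(405,210),50),at(*T(248,62),50),at(*T(248,366),50))
print('tongue corners z31',at(*T(143,478),31),at(*T(235,495),31))
print('tab',tri(T(204,392),S(128,165)),at(*T(204,392),80),at(*S(128,165),80))
cups=[(206,105),(265,98),(357,170),(364,229),(340,284),(291,320),(231,326),(175,302),(138,254),(132,194),(157,140)]
P=np.array([at(*T(*c),51)[:2] for c in cups]);A=np.c_[2*P,np.ones(len(P))];s=np.linalg.lstsq(A,(P**2).sum(1),rcond=None)[0];print('cupcentre',s[:2],np.sqrt(s[2]+s[:2]@s[:2]))
c=s[:2]
for n in('hub',):pass
q=.5*(at(*T(143,478),31)+at(*T(235,495),31))[:2]-c;print('tongue vec',q,np.hypot(*q),np.degrees(np.arctan2(q[1],q[0])))
for z,p in((96,at(*T(320,106),96)),(96,at(*S(652,118),96))):
  d=p[:2]-c;print(d,np.hypot(*d),np.degrees(np.arctan2(d[1],d[0])))
"
```

```text
hub [624.47877295 -33.27653115  53.97570371] [622.4987659  -32.79733679  58.        ] [626.01446203 -32.94908784  56.        ]
crank [676.92820811 -72.87278707  97.28706977] [676.39991231 -72.5814364   96.        ] [678.82742667 -71.46764497  96.        ]
collar [670.10788089 -73.28919551  53.        ] [676.32181498 -73.24129024  53.        ]
disc L,R [623.62626654  57.74111864  50.        ] [ 625.60577617 -124.21202079   50.        ] [712.8552407  -32.19863438  50.        ] [533.22392048 -33.66661715  50.        ]
tongue corners z31 [469.52286323  26.37975328  31.        ] [460.21751371 -27.06187167  31.        ]
tab [504.80304109  -6.8465629   90.38172604] [514.34874655  -8.51645836  80.        ] [500.19810906   7.03484681  80.        ]
cupcentre [623.47093391 -32.91052457] 68.09130527133476
tongue vec [-158.60074544   32.56946538] 161.91036572358064 168.39535222948274
[ 52.9289784  -39.67091182] 66.1457330426133 -36.8520039397767
[ 55.35649276 -38.5571204 ] 67.461046716745 -34.85813355148244
```

```bash
python3 -m pendant '[{"delta_pos":[30,24,0],"twist":[0,0,6.3],"gripper":1},{"delta_pos":[45,36,0],"twist":[0,0,6.3],"gripper":1},{"delta_pos":[45,36,0],"twist":[0,0,6.3],"gripper":1},{"delta_pos":[45,36,0],"twist":[0,0,6.3],"gripper":1},{"delta_pos":[45,36,0],"twist":[0,0,6.3],"gripper":1},{"delta_pos":[45,36,0],"twist":[0,0,6.3],"gripper":1},{"delta_pos":[45,36,0],"twist":[0,0,6.3],"gripper":1},{"delta_pos":[45,36,0],"twist":[0,0,6.3],"gripper":1}]' && python3 -m pendant '[{"delta_pos":[45,36,0],"twist":[0,0,6.3],"gripper":0.7},{"delta_pos":[45,36,0],"twist":[0,0,6.3],"gripper":0.7},{"delta_pos":[45,36,0],"twist":[0,0,6.3],"gripper":0.7},{"delta_pos":[45,36,0],"twist":[0,0,6.3],"gripper":0.7},{"delta_pos":[0,0,0],"twist":[0,0,0],"gripper":0.7},{"delta_pos":[0,0,0],"twist":[0,0,0],"gripper":0.7}]' 20
python3 -c "
from h import *
print(readout.get_obs())
for p in ((489.8,-5.5,80),(499.6,-7.5,80)):print(proj('top',p),proj('side',p))"
```

```text
time_s: 1.1
ee_pos: [475.5, -231.3, 231.1]
orientation: [-3.141, 0.0, 1.132]
ft_force: [-0.2, -0.6, 0.8]
gripper_width: 1.001
gripper_force: 0.0
time_s: 1.85
ee_pos: [653.9, -89.0, 230.8]
orientation: [-3.141, 0.0, 1.568]
ft_force: [-0.0, -0.5, -0.7]
gripper_width: 0.697
gripper_force: 0.0
{'time_s': 1.85, 'joint_pos': array([-2.58468038e-01,  5.07042967e-01,  3.37702163e-01,  1.40244141e+00,
       -2.67303125e-04,  1.31533471e+00]), 'qd': array([-0.01935958, -0.01837516, -0.01278592, -0.00181024, -0.00034728,
        0.00174265]), 'effort': array([ 2.42001504e+00, -8.40505958e+01,  3.94907248e+01, -4.00988432e-02,
        7.39129283e-02, -2.27789988e-02]), 'ee_pos': array([653.89187476, -88.96615027, 230.80663785]), 'orientation': array([-3.14057122e+00,  9.50284835e-06,  1.56779004e+00]), 'ft_force': array([-0.01497688, -0.46381114, -0.70907425]), 'wrist_torque': array([-0.006586  , -0.03822465,  0.00230144]), 'gripper_force': 0.0, 'gripper_width': 0.6967282728976844}
[279.23484401 231.65515999] [238.42163036 211.37682849]
[279.9831853 228.1984958] [242.89462025 210.69348059]
```

```bash
python3 -m pendant '[{"delta_pos":[23,17,-30],"gripper":0.7,"twist":[0,0,0]},{"delta_pos":[0,0,-40],"gripper":0.6,"twist":[0,0,0]},{"delta_pos":[0,0,-40],"gripper":0.6,"twist":[0,0,0]},{"delta_pos":[0,0,0],"gripper":0.6,"twist":[0,0,0]}]' 20
python3 -c "
from h import *
snap('side','s2.png');s=np.load('pics/side.npz')['im'][120:260,200:380,::-1]
cv2.imwrite('pics/s2.png',cv2.resize(s,None,fx=4,fy=4,interpolation=2))"
```

```text
time_s: 2.35
ee_pos: [674.9, -72.6, 119.5]
orientation: [-3.137, -0.001, 1.566]
ft_force: [-0.5, -0.5, 0.7]
gripper_width: 0.602
gripper_force: 0.0
```

View pics/s2.png

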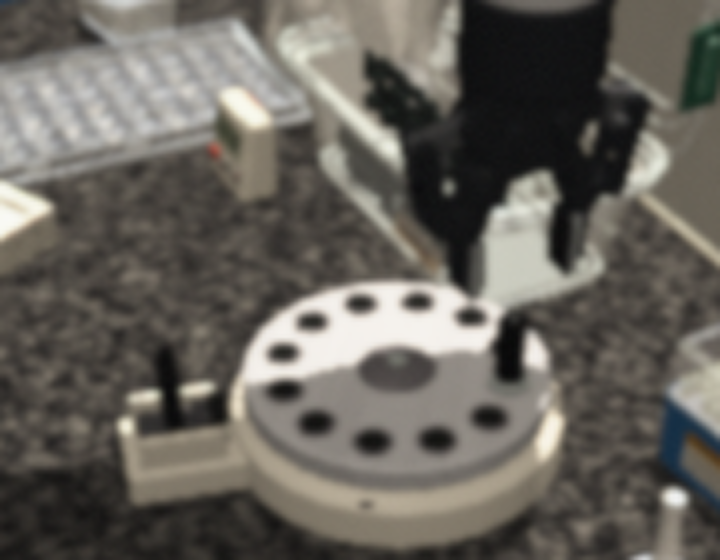

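The fingers straddle the crank: their tips are at (463,285) and (562,265), with the crank top at (513,322) between and below. I'll go down and grip.

```bash
python3 -m pendant '[{"delta_pos":[1,0,-25],"gripper":0.6,"twist":[0,0,0]},{"delta_pos":[1,0,-30],"gripper":0.6,"twist":[0,0,0]},{"delta_pos":[0,0,0],"gripper":0.3,"twist":[0,0,0]},{"delta_pos":[0,0,0],"gripper":0.1,"twist":[0,0,0]},{"delta_pos":[0,0,0],"gripper":0.1,"twist":[0,0,0]},{"delta_pos":[0,0,0],"gripper":0.1,"twist":[0,0,0]}]' 20
```

```text
time_s: 3.15
ee_pos: [680.2, -72.1, 68.5]
orientation: [3.139, 0.001, 1.568]
ft_force: [-0.9, 0.1, 7.6]
gripper_width: 0.201
gripper_force: 22.9
```

```bash
python3 -m pendant '[{"delta_pos":[0,0,2],"gripper":0.1,"twist":[0,0,0]},{"delta_pos":[0,0,0],"gripper":0.1,"twist":[0,0,0]}]' 20; python3 -m pendant '[{"delta_pos":[0,0,0],"gripper":0.1,"twist":[0,0,0]},{"delta_pos":[0,0,0],"gripper":0.1,"twist":[0,0,0]}]' 20
```

```text
time_s: 3.4
ee_pos: [679.8, -72.3, 68.7]
orientation: [3.141, 0.001, 1.568]
ft_force: [3.6, -2.5, -5.8]
gripper_width: 0.205
gripper_force: 21.5
time_s: 3.65
ee_pos: [679.8, -72.2, 68.7]
orientation: [3.14, 0.001, 1.568]
ft_force: [5.0, -2.8, -4.1]
gripper_width: 0.194
gripper_force: 21.6
```

```bash
cat > chk.py <<'E'
# usage: chk.py cx cy limit ; stops the chain (exit 1) when drag is felt
import sys;from h import *
cx,cy,lim=map(float,sys.argv[1:4]);o=readout.get_obs();p=o['ee_pos'];f=o['ft_force']
th=np.arctan2(p[1]-cy,p[0]-cx);r=np.hypot(p[0]-cx,p[1]-cy)
ft=-f[0]*np.sin(th)+f[1]*np.cos(th);fr=f[0]*np.cos(th)+f[1]*np.sin(th)
open('log.txt','a').write(f'{p[0]} {p[1]} {f[0]} {f[1]}\n')
print(f"#### t {o['time_s']:.2f} th {np.degrees(th):.1f} r {r:.1f} Ft {ft:.2f} Fr {fr:.2f} Fz {f[2]:.1f}")
sys.exit(abs(ft)>lim)
E
C="python3 chk.py 625.5 -33.5 2.5"
P="python3 -m pendant"
$C && python3 -m pendant '[{"delta_pos":[1.7,1.2,-0.5],"twist":[0,0,0],"gripper":0.1},{"delta_pos":[1.07,1.69,0],"twist":[0,0,0],"gripper":0.1},{"delta_pos":[1.07,1.69,0],"twist":[0,0,0],"gripper":0.1},{"delta_pos":[1.07,1.69,0],"twist":[0,0,0],"gripper":0.1}]' >/dev/null && $C && python3 -m pendant '[{"delta_pos":[0.86,1.81,0],"twist":[0,0,0],"gripper":0.1},{"delta_pos":[0.86,1.81,0],"twist":[0,0,0],"gripper":0.1},{"delta_pos":[0.86,1.81,0],"twist":[0,0,0],"gripper":0.1},{"delta_pos":[0.86,1.81,0],"twist":[0,0,0],"gripper":0.1}]' >/dev/null && $C && python3 -m pendant '[{"delta_pos":[0.63,1.9,0],"twist":[0,0,0],"gripper":0.1},{"delta_pos":[0.63,1.9,0],"twist":[0,0,0],"gripper":0.1},{"delta_pos":[0.63,1.9,0],"twist":[0,0,0],"gripper":0.1},{"delta_pos":[0.63,1.9,0],"twist":[0,0,0],"gripper":0.1}]' >/dev/null && $C
```

```text
#### t 3.65 th -35.5 r 66.7 Ft 0.56 Fr 5.69 Fz -4.1False
```

```bash
sed -i 's/sys.exit(\(.*\))$/sys.exit(int(\1))/' chk.py
C="python3 chk.py 625.5 -33.5 2.5"
$C && python3 -m pendant '[{"delta_pos":[1.7,1.2,-0.5],"twist":[0,0,0],"gripper":0.1},{"delta_pos":[1.07,1.69,0],"twist":[0,0,0],"gripper":0.1},{"delta_pos":[1.07,1.69,0],"twist":[0,0,0],"gripper":0.1},{"delta_pos":[1.07,1.69,0],"twist":[0,0,0],"gripper":0.1}]' >/dev/null && $C && python3 -m pendant '[{"delta_pos":[0.86,1.81,0],"twist":[0,0,0],"gripper":0.1},{"delta_pos":[0.86,1.81,0],"twist":[0,0,0],"gripper":0.1},{"delta_pos":[0.86,1.81,0],"twist":[0,0,0],"gripper":0.1},{"delta_pos":[0.86,1.81,0],"twist":[0,0,0],"gripper":0.1}]' >/dev/null && $C && python3 -m pendant '[{"delta_pos":[0.63,1.9,0],"twist":[0,0,0],"gripper":0.1},{"delta_pos":[0.63,1.9,0],"twist":[0,0,0],"gripper":0.1},{"delta_pos":[0.63,1.9,0],"twist":[0,0,0],"gripper":0.1},{"delta_pos":[0.63,1.9,0],"twist":[0,0,0],"gripper":0.1}]' >/dev/null && $C
```

```text
#### t 3.65 th -35.5 r 66.7 Ft 0.56 Fr 5.69 Fz -4.1
#### t 4.15 th -28.4 r 66.6 Ft -0.47 Fr -1.92 Fz 7.2
#### t 4.65 th -21.5 r 66.3 Ft -1.43 Fr -4.57 Fz 7.9
#### t 5.15 th -14.6 r 66.1 Ft -0.40 Fr -7.20 Fz 10.0
```

```bash
C="python3 chk.py 626 -35.3 2.5"
python3 -m pendant '[{"delta_pos":[-0.7,2,1.2],"twist":[0,0,0],"gripper":0.1},{"delta_pos":[0.33,1.97,0],"twist":[0,0,0],"gripper":0.1},{"delta_pos":[0.33,1.97,0],"twist":[0,0,0],"gripper":0.1},{"delta_pos":[0.33,1.97,0],"twist":[0,0,0],"gripper":0.1}]' >/dev/null && $C && python3 -m pendant '[{"delta_pos":[0.08,2,0],"twist":[0,0,0],"gripper":0.1},{"delta_pos":[0.08,2,0],"twist":[0,0,0],"gripper":0.1},{"delta_pos":[0.08,2,0],"twist":[0,0,0],"gripper":0.1},{"delta_pos":[0.08,2,0],"twist":[0,0,0],"gripper":0.1}]' >/dev/null && $C && python3 -m pendant '[{"delta_pos":[-0.16,2,0],"twist":[0,0,0],"gripper":0.1},{"delta_pos":[-0.16,2,0],"twist":[0,0,0],"gripper":0.1},{"delta_pos":[-0.16,2,0],"twist":[0,0,0],"gripper":0.1},{"delta_pos":[-0.16,2,0],"twist":[0,0,0],"gripper":0.1}]' >/dev/null && $C && python3 -m pendant '[{"delta_pos":[-0.41,1.96,0],"twist":[0,0,0],"gripper":0.1},{"delta_pos":[-0.41,1.96,0],"twist":[0,0,0],"gripper":0.1},{"delta_pos":[-0.41,1.96,0],"twist":[0,0,0],"gripper":0.1},{"delta_pos":[-0.41,1.96,0],"twist":[0,0,0],"gripper":0.1}]' >/dev/null && $C
```

```text
#### t 5.65 th -6.5 r 64.6 Ft -0.50 Fr 0.77 Fz -6.1
#### t 6.15 th 0.6 r 64.5 Ft 0.29 Fr 0.04 Fz -8.2
#### t 6.65 th 7.7 r 64.4 Ft -0.17 Fr -1.63 Fz -10.4
#### t 7.15 th 14.8 r 64.2 Ft -0.53 Fr -4.87 Fz -12.5
```

```bash
cat > fit.py <<'E'
import numpy as np
from scipy.optimize import least_squares
L=np.loadtxt('log.txt');P=L[:,:2]
s=least_squares(lambda c:np.hypot(*(P-c[:2]).T)-65,[625,-34]).x
d=P[-1]-s;t=np.degrees(np.arctan2(d[1],d[0]));print('centre',s.round(2),'th',t.round(1))
for k in range(6):
    for sg in(1,):
        m=np.radians(t+7.05*(k+.5));print(k,(-2*np.sin(m)).round(2),(2*np.cos(m)).round(2),'out',np.cos(m).round(2),np.sin(m).round(2))
E
python3 fit.py
```

```text
centre [625.59 -36.59] th 15.8
0 -0.66 1.89 out 0.94 0.33
1 -0.89 1.79 out 0.9 0.44
2 -1.1 1.67 out 0.83 0.55
3 -1.3 1.52 out 0.76 0.65
4 -1.48 1.35 out 0.68 0.74
5 -1.63 1.16 out 0.58 0.81
```

```bash
C="python3 chk.py 625.6 -36.5 2.5"
python3 -m pendant '[{"delta_pos":[-1.4,1.6,-1],"twist":[0,0,0],"gripper":0.1},{"delta_pos":[-0.66,1.89,0],"twist":[0,0,0],"gripper":0.1},{"delta_pos":[-0.66,1.89,0],"twist":[0,0,0],"gripper":0.1},{"delta_pos":[-0.66,1.89,0],"twist":[0,0,0],"gripper":0.1}]' >/dev/null && $C && python3 -m pendant '[{"delta_pos":[-0.89,1.79,0],"twist":[0,0,0],"gripper":0.1},{"delta_pos":[-0.89,1.79,0],"twist":[0,0,0],"gripper":0.1},{"delta_pos":[-0.89,1.79,0],"twist":[0,0,0],"gripper":0.1},{"delta_pos":[-0.89,1.79,0],"twist":[0,0,0],"gripper":0.1}]' >/dev/null && $C && python3 -m pendant '[{"delta_pos":[-1.1,1.67,0],"twist":[0,0,0],"gripper":0.1},{"delta_pos":[-1.1,1.67,0],"twist":[0,0,0],"gripper":0.1},{"delta_pos":[-1.1,1.67,0],"twist":[0,0,0],"gripper":0.1},{"delta_pos":[-1.1,1.67,0],"twist":[0,0,0],"gripper":0.1}]' >/dev/null && $C && python3 -m pendant '[{"delta_pos":[-1.3,1.52,0],"twist":[0,0,0],"gripper":0.1},{"delta_pos":[-1.3,1.52,0],"twist":[0,0,0],"gripper":0.1},{"delta_pos":[-1.3,1.52,0],"twist":[0,0,0],"gripper":0.1},{"delta_pos":[-1.3,1.52,0],"twist":[0,0,0],"gripper":0.1}]' >/dev/null && $C && python3 -m pendant '[{"delta_pos":[-1.48,1.35,0],"twist":[0,0,0],"gripper":0.1},{"delta_pos":[-1.48,1.35,0],"twist":[0,0,0],"gripper":0.1},{"delta_pos":[-1.48,1.35,0],"twist":[0,0,0],"gripper":0.1},{"delta_pos":[-1.48,1.35,0],"twist":[0,0,0],"gripper":0.1}]' >/dev/null && $C; python3 fit.py
```

```text
#### t 7.65 th 22.6 r 64.9 Ft 0.17 Fr -1.70 Fz 2.4
#### t 8.15 th 29.6 r 64.8 Ft -0.20 Fr -2.01 Fz 6.8
#### t 8.65 th 36.7 r 64.8 Ft -1.01 Fr -1.91 Fz 6.0
#### t 9.15 th 43.7 r 64.8 Ft -0.56 Fr -1.32 Fz 6.0
#### t 9.65 th 50.8 r 64.8 Ft 0.10 Fr -0.85 Fz 5.2
centre [625.56 -36.73] th 50.9
0 -1.63 1.16 out 0.58 0.81
1 -1.76 0.95 out 0.48 0.88
2 -1.86 0.73 out 0.37 0.93
3 -1.94 0.5 out 0.25 0.97
4 -1.98 0.26 out 0.13 0.99
5 -2.0 0.01 out 0.01 1.0
```

```bash
C="python3 chk.py 625.6 -36.7 2.5"
python3 -m pendant '[{"delta_pos":[-1.63,1.16,0.4],"twist":[0,0,0],"gripper":0.1},{"delta_pos":[-1.63,1.16,0],"twist":[0,0,0],"gripper":0.1},{"delta_pos":[-1.63,1.16,0],"twist":[0,0,0],"gripper":0.1},{"delta_pos":[-1.63,1.16,0],"twist":[0,0,0],"gripper":0.1}]' >/dev/null && $C && python3 -m pendant '[{"delta_pos":[-1.76,0.95,0],"twist":[0,0,0],"gripper":0.1},{"delta_pos":[-1.76,0.95,0],"twist":[0,0,0],"gripper":0.1},{"delta_pos":[-1.76,0.95,0],"twist":[0,0,0],"gripper":0.1},{"delta_pos":[-1.76,0.95,0],"twist":[0,0,0],"gripper":0.1}]' >/dev/null && $C && python3 -m pendant '[{"delta_pos":[-1.86,0.73,0],"twist":[0,0,0],"gripper":0.1},{"delta_pos":[-1.86,0.73,0],"twist":[0,0,0],"gripper":0.1},{"delta_pos":[-1.86,0.73,0],"twist":[0,0,0],"gripper":0.1},{"delta_pos":[-1.86,0.73,0],"twist":[0,0,0],"gripper":0.1}]' >/dev/null && $C && python3 -m pendant '[{"delta_pos":[-1.94,0.5,0],"twist":[0,0,0],"gripper":0.1},{"delta_pos":[-1.94,0.5,0],"twist":[0,0,0],"gripper":0.1},{"delta_pos":[-1.94,0.5,0],"twist":[0,0,0],"gripper":0.1},{"delta_pos":[-1.94,0.5,0],"twist":[0,0,0],"gripper":0.1}]' >/dev/null && $C && python3 -m pendant '[{"delta_pos":[-1.98,0.26,0],"twist":[0,0,0],"gripper":0.1},{"delta_pos":[-1.98,0.26,0],"twist":[0,0,0],"gripper":0.1},{"delta_pos":[-1.98,0.26,0],"twist":[0,0,0],"gripper":0.1},{"delta_pos":[-1.98,0.26,0],"twist":[0,0,0],"gripper":0.1}]' >/dev/null && $C && python3 -m pendant '[{"delta_pos":[-2,0.01,0],"twist":[0,0,0],"gripper":0.1},{"delta_pos":[-2,0.01,0],"twist":[0,0,0],"gripper":0.1},{"delta_pos":[-2,0.01,0],"twist":[0,0,0],"gripper":0.1},{"delta_pos":[-2,0.01,0],"twist":[0,0,0],"gripper":0.1}]' >/dev/null && $C; python3 fit.py
```

```text
#### t 10.15 th 58.3 r 64.8 Ft -0.67 Fr 2.29 Fz 5.0
#### t 10.65 th 65.5 r 64.8 Ft -0.43 Fr 1.91 Fz 5.1
#### t 11.15 th 72.4 r 64.8 Ft -2.10 Fr 0.88 Fz 5.3
#### t 11.65 th 79.3 r 64.8 Ft -4.44 Fr 1.85 Fz 5.0
centre [625.55 -36.82] th 79.3
0 -1.98 0.25 out 0.13 0.99
1 -2.0 0.0 out 0.0 1.0
2 -1.99 -0.24 out -0.12 0.99
3 -1.94 -0.48 out -0.24 0.97
4 -1.87 -0.72 out -0.36 0.93
5 -1.76 -0.94 out -0.47 0.88
```

```bash
C="python3 chk.py 625.55 -36.8 20"
python3 -m pendant '[{"delta_pos":[-0.8,0.1,0],"twist":[0,0,0],"gripper":0.1},{"delta_pos":[-0.8,0.1,0],"twist":[0,0,0],"gripper":0.1}]' >/dev/null; $C;python3 -m pendant '[{"delta_pos":[0,0,0],"twist":[0,0,0],"gripper":0.1},{"delta_pos":[0,0,0],"twist":[0,0,0],"gripper":0.1},{"delta_pos":[0,0,0],"twist":[0,0,0],"gripper":0.1},{"delta_pos":[0,0,0],"twist":[0,0,0],"gripper":0.1}]' >/dev/null; $C
```

```text
#### t 11.90 th 80.6 r 64.9 Ft -4.98 Fr 2.82 Fz 4.2
#### t 12.40 th 80.8 r 64.9 Ft -4.73 Fr 2.27 Fz 6.0
```

```bash
python3 -m pendant '[{"delta_pos":[0,0,0],"twist":[0,0,0],"gripper":0.25},{"delta_pos":[0,0,0],"twist":[0,0,0],"gripper":0.35},{"delta_pos":[0,0,0],"twist":[0,0,0],"gripper":0.5},{"delta_pos":[0,0,0],"twist":[0,0,0],"gripper":0.5},{"delta_pos":[0,0,20],"twist":[0,0,0],"gripper":0.5},{"delta_pos":[0,0,40],"twist":[0,0,0],"gripper":0.5},{"delta_pos":[0,0,40],"twist":[0,0,0],"gripper":0.5},{"delta_pos":[0,0,0],"twist":[0,0,0],"gripper":0.3}]'
python3 -c "
from h import *
c=np.array([625.55,-36.8]);a=np.radians(168.4);u=np.array([np.cos(a),np.sin(a)])
print('tab outer',c+137*u,np.array([624,-33])+137*u)"
```

```text
time_s: 13.4
ee_pos: [637.0, 27.1, 171.3]
orientation: [3.137, 0.0, 1.568]
ft_force: [-0.6, 0.3, -1.9]
gripper_width: 0.309
gripper_force: 0.0
tab outer [491.3481908  -9.2523248] [489.7981908  -5.4523248]
```

```bash
python3 -m pendant '[{"delta_pos":[-46,-6.5,0],"twist":[0,0,-2.9],"gripper":0},{"delta_pos":[-46,-6.5,0],"twist":[0,0,-2.9],"gripper":0},{"delta_pos":[-46,-6.5,0],"twist":[0,0,-2.9],"gripper":0},{"delta_pos":[-47,-6.5,0],"twist":[0,0,-2.9],"gripper":0},{"delta_pos":[0,0,-40],"twist":[0,0,0],"gripper":0},{"delta_pos":[0,0,-40],"twist":[0,0,0],"gripper":0},{"delta_pos":[0,0,-33],"twist":[0,0,0],"gripper":0},{"delta_pos":[0,0,0],"twist":[0,0,0],"gripper":0}]'
python3 -c "
from h import *
snap('side','x.png');s=np.load('pics/side.npz')['im'][120:260,180:380,::-1]
cv2.imwrite('pics/s3.png',cv2.resize(s,None,fx=4,fy=4,interpolation=2))"
```

```text
time_s: 14.4
ee_pos: [448.7, 1.5, 53.5]
orientation: [-3.137, 0.0, 1.366]
ft_force: [0.1, 0.6, 0.0]
gripper_width: 0.001
gripper_force: 0.0
```

View pics/s3.png

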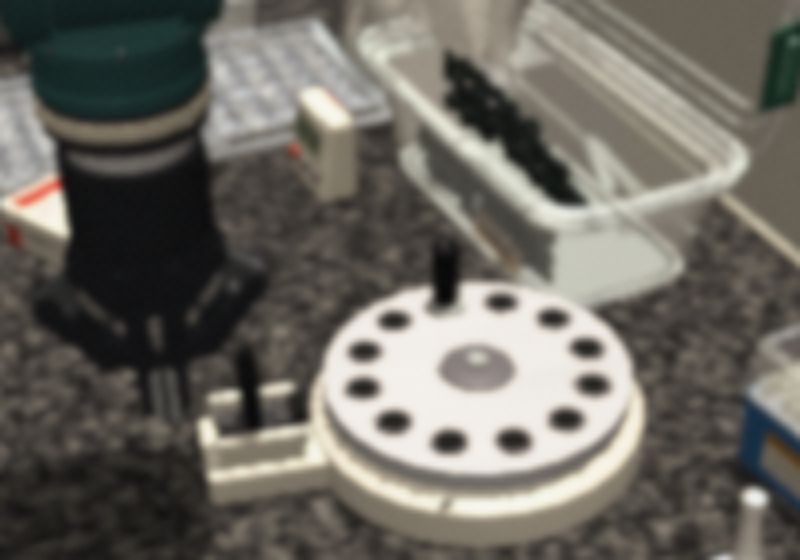

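The shut fingers (165,410) stand outside the brake tab (247,350) and line up with it. The crank (445,255) is where I left it. I'll push in steps, with a force check between them.

```bash
cat > bchk.py <<'E'
import sys;from h import *
o=readout.get_obs();f=o['ft_force'];p=o['ee_pos'];a=f[0]*.98-f[1]*.2
print('##',o['time_s'].__round__(2),p.round(1),f.round(1),'along',round(a,1));sys.exit(int(-a>float(sys.argv[1])))
E
C="python3 bchk.py"
python3 -m pendant '[{"delta_pos":[9.8,-2,6],"twist":[0,0,0],"gripper":0},{"delta_pos":[9.8,-2,0],"twist":[0,0,0],"gripper":0},{"delta_pos":[0,0,0],"twist":[0,0,0],"gripper":0}]' >/dev/null; $C 3 && python3 -m pendant '[{"delta_pos":[2,-0.4,0],"twist":[0,0,0],"gripper":0},{"delta_pos":[2,-0.4,0],"twist":[0,0,0],"gripper":0},{"delta_pos":[2,-0.4,0],"twist":[0,0,0],"gripper":0}]' >/dev/null; $C 3 && python3 -m pendant '[{"delta_pos":[2,-0.4,0],"twist":[0,0,0],"gripper":0},{"delta_pos":[2,-0.4,0],"twist":[0,0,0],"gripper":0},{"delta_pos":[2,-0.4,0],"twist":[0,0,0],"gripper":0}]' >/dev/null; $C 3 &&  python3 -m pendant '[{"delta_pos":[2,-0.4,0],"twist":[0,0,0],"gripper":0},{"delta_pos":[2,-0.4,0],"twist":[0,0,0],"gripper":0},{"delta_pos":[2,-0.4,0],"twist":[0,0,0],"gripper":0}]' >/dev/null; $C 3
```

```text
## 14.82 [471.7  -3.2  62. ] [ 0.3 -0.2  0.2] along 0.3
## 15.2 [476.2  -4.   61.4] [ 0.3  0.2 -0.3] along 0.3
## 15.57 [481.6  -5.2  61.3] [-5.6  0.5  3.2] along -5.5
## 15.57 [481.6  -5.2  61.3] [-5.6  0.5  3.2] along -5.5
```

```bash
C="python3 bchk.py"
python3 -m pendant '[{"delta_pos":[2,-0.4,0],"twist":[0,0,0],"gripper":0},{"delta_pos":[2,-0.4,0],"twist":[0,0,0],"gripper":0},{"delta_pos":[2,-0.4,0],"twist":[0,0,0],"gripper":0}]' >/dev/null; $C 12 && python3 -m pendant '[{"delta_pos":[1.5,-0.3,0],"twist":[0,0,0],"gripper":0},{"delta_pos":[1.5,-0.3,0],"twist":[0,0,0],"gripper":0}]' >/dev/null; $C 12 && python3 -m pendant '[{"delta_pos":[1.5,-0.3,0],"twist":[0,0,0],"gripper":0},{"delta_pos":[1.5,-0.3,0],"twist":[0,0,0],"gripper":0}]' >/dev/null; $C 12 && python3 -m pendant '[{"delta_pos":[1.5,-0.3,0],"twist":[0,0,0],"gripper":0},{"delta_pos":[1.5,-0.3,0],"twist":[0,0,0],"gripper":0}]' >/dev/null; $C 12 && python3 -m pendant '[{"delta_pos":[1,-0.2,0],"twist":[0,0,0],"gripper":0},{"delta_pos":[1,-0.2,0],"twist":[0,0,0],"gripper":0}]' >/dev/null; $C 12
```

```text
## 15.95 [487.5  -6.4  61.2] [-6.5 -0.3  4.5] along -6.3
## 16.2 [490.1  -7.   61.2] [-11.9   0.8   7.6] along -11.8
## 16.45 [490.3  -7.   61. ] [-28.6   3.3  24.1] along -28.7
## 16.45 [490.3  -7.   61. ] [-28.6   3.3  24.1] along -28.7
## 16.45 [490.3  -7.   61. ] [-28.6   3.3  24.1] along -28.7
```

```bash
python3 -m pendant '[{"delta_pos":[0,0,0],"twist":[0,0,0],"gripper":0},{"delta_pos":[0,0,0],"twist":[0,0,0],"gripper":0},{"delta_pos":[-3,0.6,0],"twist":[0,0,0],"gripper":0},{"delta_pos":[-12,2.4,0],"twist":[0,0,0],"gripper":0},{"delta_pos":[-20,4,0],"twist":[0,0,0],"gripper":0},{"delta_pos":[-20,4,20],"twist":[0,0,0],"gripper":0},{"delta_pos":[0,0,50],"twist":[0,0,0],"gripper":0},{"delta_pos":[0,0,0],"twist":[0,0,0],"gripper":0}]'
python3 -c "
from h import *
snap('side','x.png');s=np.load('pics/side.npz')['im'][160:260,200:350,::-1]
cv2.imwrite('pics/s4.png',cv2.resize(s,None,fx=5,fy=5,interpolation=2))"
```

```text
time_s: 17.45
ee_pos: [440.6, 3.2, 134.2]
orientation: [3.136, -0.0, 1.366]
ft_force: [0.1, 0.5, -0.3]
gripper_width: -0.0
gripper_force: 0.0
```

View pics/s4.png

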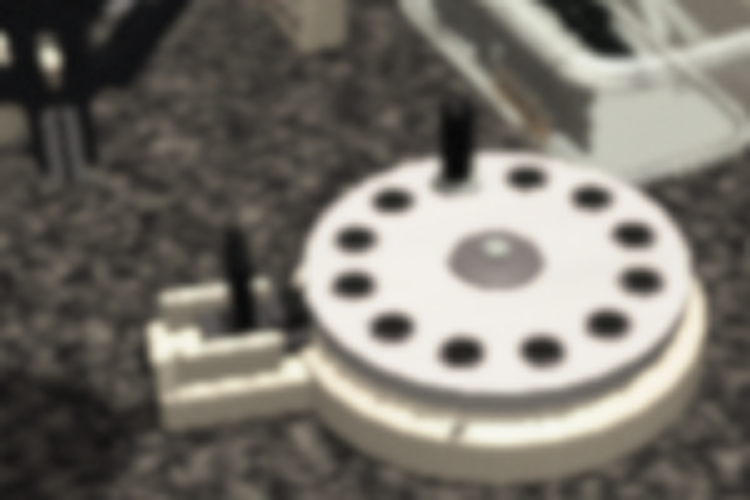

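The tab has moved from column 241.8 to 247.6, which is about 13 mm. The crank hasn't moved (column 291), and the gripper at (65,150) is clear of everything.

```bash
python3 -c "
from rig import sign_off
print(sign_off())"
```

```text
the job is handed in; nothing more can be done
None
```

I turned the carousel counter-clockwise until the drag rose to about 5 N and left it standing there, then pushed the brake slide home to its stop (about 13 mm). The arm is clear and the job is handed in at about 17.5 s; the sign-off gave no verdict.

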